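# Aim a post mirror so the bench camera sees the red specimen, and hold it there

## Task

The bench camera on the breadboard has to see the polished face of the red specimen by way of a mirror. Lift the square mirror out of the parking block by the two sides of its frame (never touch the glass), stand its post in the breadboard's empty post holder with the collar fully down, and turn it until the red specimen, and neither of its neighbours, appears in the middle of the mirror as the camera sees it. Finish while still gripping the mirror and keeping it still at that angle, because the thumbscrew is not tightened yet; do not hit the camera or the specimen holders, and leave the other things on the bench where they are.

Things in the scene. Friction and masses are not known exactly. Their poses are not given: they have to be found in the camera images.
- mirror: square mirror on a 12 mm steel post, 0.08 to 0.17 kg. Origin on the post axis under its 22 mm collar; z up the post, x out of the glass (where it faces), y across. Post reaches 28 mm below the origin. Grey frame: z = 12 to 68 mm, x = -8 to 8 mm; grip from above its flat sides at y = +-28 mm. Brass adjusters behind to x = -20 mm. Starts upright in the parking block, facing roughly the robot
- mirror_glass: the mirror's glass, 50 x 50 mm, fixed in the frame. Origin at its middle, 40 mm above the mirror's origin; the reflecting surface lies 6 mm in front of the post axis (mirror x = 6 mm), 2 mm behind the front of the frame's rim. Not to be touched
- parking_block: white plastic block 110 x 64 x 35 mm, fixed, with a bore for the mirror's post; a spare lens in a ring 38 mm across stands in its other half, nearer the robot, 56 mm from the bore, top at 79 mm. Origin at the centre of its underside, x along the long side, away from the robot
- parking_bore (a point): centre of the mouth of the parking block's bore (14 mm wide, 31 mm deep), 35 mm above the bench
- station: aluminium breadboard 200 (x) x 310 (y) x 12 mm, fixed, with a grid of small holes; carries the post holder, the blue bench camera and the three specimen holders. Origin at the centre of its underside; z up, x roughly away from the robot
- socket (a point): centre of the mouth of the empty post holder, an upright dark tube 27 mm across with a brass thumbscrew at its far side, 52 mm above the bench; bore 14 mm wide, 31 mm deep. The seated mirror has its origin here (collar on the mouth) and turns freely about the vertical
- lens (a point): centre of the front of the lens (black barrel 30 mm across, blue camera body), 92 mm above the bench, as high as the middle of the seated mirror's glass; the camera looks level at the post holder's axis, 130 mm away. Camera's highest point 112 mm above the bench
- holder_red: stand, fixed, foot 38 mm across, holding the red specimen (red resin disc 30 mm across, polished face upright). Origin under the foot, on the breadboard; x is where the face looks. The three stands are 55 mm apart in a row, in any order, all looking the same way, roughly at the post holder; tops 120 mm above the bench
- red_face (a point): centre of the red specimen's polished face, 92 mm above the bench; this is the point that must appear in the mirror
- holder_green: the same kind of stand with a green specimen 25 mm across; not the one wanted
- holder_tan: the same kind of stand with a tan specimen 30 mm across; not the one wanted
- air_blower: black rubber air blower with a red nozzle, 47 x 47 x 100 mm, standing, loose; leave alone
- clay_block: blue clay block 44 x 60 x 16 mm, loose; leave alone
- petri_dish: small glass dish 60 x 60 x 13 mm, loose; leave alone
- loupe: black hand lens 45 x 110 x 12 mm, loose; leave alone
Not all that is in view belongs to the job. Of the things that look like the parking_block, the larger one is meant.

How it is judged:
On the way, in this order (a step that is already met when the one before it is completed fails the run):
1. the mirror has been lifted clear of the parking block (z of mirror in the frame of parking_bore above 0.03 m and contact force between the fingers and mirror above 1 N), for 0.1 s.
2. the mirror's post stands in the station's post holder, collar down on its mouth (horizontal distance between mirror and socket below 0.004 m and z of mirror in the frame of socket between -0.004 and 0.003 m and angle between mirror's own z axis and vertical below 0.06 rad), for 0.2 s.
At the end, for the whole second after the job is handed in: mirror post in the post holder (4 mm off axis at most, collar within 3 mm of the mouth, upright within 0.06 rad), glass turned within 0.07 rad of the angle that shows the camera the red face in the middle of the glass, still gripped with over 2 N and not turning (under 0.1 rad/s) (all of step 2 and x of each of red_face, lens in the frame of mirror above 0.03 m and ((distance between lens and red_face between 0 and 0.1389 m and y of red_face in the frame of mirror between 0.053 and 0.0708 m) or (distance between lens and red_face between 0.1389 and 0.1815 m and y of red_face in the frame of mirror between 0.0717 and 0.0862 m) or (distance between lens and red_face between 0.1815 and 9 m and y of red_face in the frame of mirror between 0.0999 and 0.1128 m)) and contact force between the fingers and mirror above 2 N and angular speed of mirror below 0.1 rad/s); the arm keeps its last pose, push and grip.
It fails at once if the fingers touched the mirror's glass (contact force between the fingers and mirror_glass above 0.5 N).
It fails at once if the camera or a specimen holder was hit (contact force between any of the fingers, the arm, mirror and holder_red above 3 N or contact force between any of the fingers, the arm, mirror and holder_green above 3 N or contact force between any of the fingers, the arm, mirror and holder_tan above 3 N or contact force between any of the fingers, the arm and station above 8 N).
It fails at once if something else on the bench was knocked away (distance of any of air_blower, clay_block, petri_dish, loupe from where it was at the start of the episode above 0.03 m).
It also fails if it takes over 38 s, if anything falls off the work surface, if the arm or the gripper's body presses on something with over 40 N, if the wrist force passes 120 N, or if a joint passes its speed limit or range.

## Robot

A 6-joint arm with a two-finger parallel gripper is mounted at the origin on a cart in front of the work surface, level with it; the furniture and walls round the work are solid. World frame = base frame: x ahead of the robot, y to its left, z up, the work surface at z = 0. Lengths are in m, angles in rad, forces in N, time in s.
With the tool pointing down it reaches from about 0.3 to 0.875 m from the base axis. Payload 6.4 kg.
Tool frame: the origin (TCP) lies at the very end of the fingers, on their centre line; the grasp point (between the pads) lies 19 mm behind it (r.hold_point_z is the distance from the TCP to the grasp point, in m); z points along the fingers, y is the line along which they close (so a half turn about z gives the same grasp; the last joint's range is limited). The gripper opens to 88 mm and grips with 3 to 60 N. Pads are 18 mm wide; open, the fingers measure 123 mm over their backs; the gripper's body (75 mm by 187 mm) begins 45 mm behind the grasp point.
Start: joints at [0.943, 0.181, 1.607, -0, 1.354, -0.206], TCP at [0.235, 0.525, 0.239] pointing down, gripper open.
Joint ranges: [-2.99, 2.99], [-0.89, 2.07], [0.3, 2.58], [-1.14, 4.28], [0, 2.63], [-3.12, 3.12]. Speed limits (rad/s): [2.57, 2.57, 3.01, 3.14, 3.14, 3.14].

## Interface

Orientations are given as a unit quaternion [w, x, y, z].
In Python, from cell import r gives the robot as it stands.
- The arm moves only by the tool move_arm, never from a script. Its argument "series" is text: rows parted by semicolons, each of 7 numbers parted by spaces: the shift along the tool's x, y, z in parts of the range, where 1.0 means 0.75 m, then the turn, a rotation vector about the tool's x, y, z in parts of the range, where 1.0 means 90 degrees, then the opening, from 0 (shut) to 1 (fully open). In form: x y z rx ry rz hand; .... A call has 1 to 12 rows; each row is the pose to reach, as a shift and turn from the pose commanded when the call began, along the tool's axes at that moment; what a row does not reach only later rows make up. A row lasts 1/12 s, in which the tool goes at most 41.7 mm and 7.16 degrees, less where a joint would pass 70% of its speed; a pose out of reach is approached as far as the arm can. Shift and turn numbers lie between -1 and 1, and a call with a number outside is refused. A call with a gripper value outside its range is refused whole. The fingers move at their own pace and stop on an object; "newtons" is the grip in N (left out, the last holds). Time passes only in rows, so rows that repeat a pose let the fingers close. It gives the time, the measured TCP pose, the force, the opening and the grip force at its end, in the units of the state.
- r.sense(): the state, without advancing time (a new reading comes with each control period).
- r.camera(name): name is "side" or "top"; returns the picture (384x512x3 uint8, blue, green, red); there is no depth.
- r.camera_params(name): a dict with "fx", "fy", "cx", "cy" (pixels), "origin" and "attitude" of the camera in the world. Camera axes: x right, y up, looking along -z (the intrinsics and any distortion apply to the point x, -y, -z); pixel columns grow to the right and rows downward; lengths in m; the calibration is good to about 2 mm. A picture is of the moment at which its call begins. camera_params takes no time and is no camera call.
- r.finish_job(): hands the job in; it is judged then, once.
The state is a dict: "time": time; "qpos": joint angles; "qvel": joint speeds; "tau": joint torques, N m; "tcp_pos": TCP position; "orientation": TCP orientation; "contact_force": force on the tool from outside, world axes, zero at the start; "moment": the same for the moment, N m; "grip_width": finger opening in m; "grasp_force": force on a finger pad.
Only numpy, scipy, OpenCV 4.12 (cv2) and the standard library are available. Lean on these libraries where they do the work, as an engineer would, in place of code of your own. Each camera call takes 0.05 s, during which the arm holds its last target. There are 200 camera calls.

## Working session

There is one attempt and no reset: what is moved stays moved. The work goes in short steps, Python scripts to look and compute and a tool call to move; the robot and the scene stay as the last step left them, time stands still between calls to the robot, and variables do not carry over. Pictures are saved under pics/ and viewed, at most 10 in all, crops included, and the job is handed in when it is done.

Besides the shell and the picture viewer there is one more tool, called as name(argument=value, ...), one argument or row to a line, values as JSON. move_arm: Moves the arm, as the interface text tells. Its arguments: {"type":"object","properties":{"series":{"type":"string"},"newtons":{"type":"number"}},"required":["series"]}

```bash
mkdir -p pics; ls
python3 - <<'E'
from cell import r
import cv2
for n in("side","top"):
    cv2.imwrite(f"pics/{n}0.png",r.camera(n)); print(n,r.camera_params(n))
s=r.sense();print(s['time'],s['tcp_pos'],s['orientation'],s['grip_width'],r.hold_point_z)
E
```

```text
pics
side {'fx': 394.89165975735534, 'fy': 394.89165975735534, 'cx': 250.87921166415344, 'cy': 186.38771445742958, 'origin': array([ 0.30822255, -0.69039343,  0.6138181 ]), 'attitude': array([ 0.87385936,  0.44430447, -0.09190875, -0.1746887 ])}
top {'fx': 470.4401415973334, 'fy': 470.4401415973334, 'cx': 257.41982393997733, 'cy': 187.6842013401752, 'origin': array([ 0.50896194, -0.03968392,  1.24424006]), 'attitude': array([-0.70170088, -0.01750177,  0.0162096 ,  0.71207219])}
0.1 [0.23508343 0.52422825 0.23792366] [-3.19782183e-04  2.09335995e-01  9.77843465e-01 -7.05062223e-04] 0.08829512550423602 0.0187
```

View pics/side0.png

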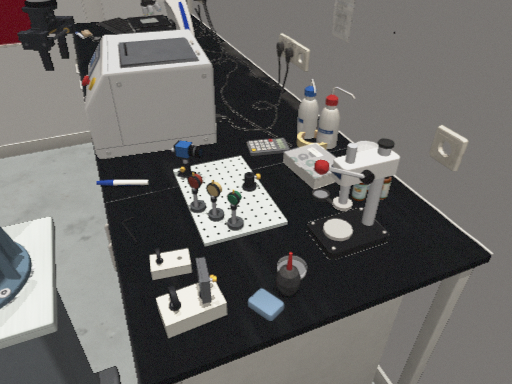

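View pics/top0.png

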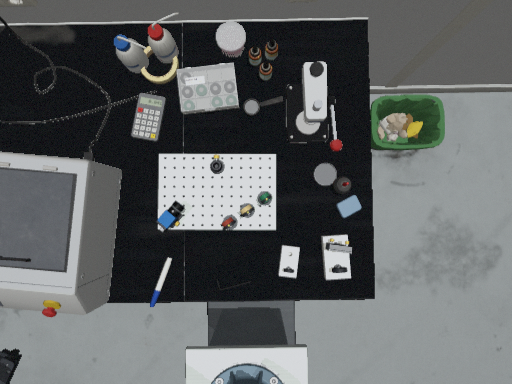

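```bash
cat > h.py <<'E'
import numpy as np
from cell import r
from scipy.spatial.transform import Rotation as R
P={n:r.camera_params(n) for n in("side","top")}
def rot(q): return R.from_quat([q[1],q[2],q[3],q[0]])
def ray(n,u,v):
    p=P[n]; d=np.array([(u-p["cx"])/p["fx"],-(v-p["cy"])/p["fy"],-1.])
    return p["origin"],rot(p["attitude"]).apply(d)
def onz(n,u,v,z):
    o,d=ray(n,u,v); return o+d*(z-o[2])/d[2]
def proj(n,X):
    p=P[n]; c=rot(p["attitude"]).inv().apply(np.array(X)-p["origin"])
    return np.array([p["cx"]-p["fx"]*c[0]/c[2],p["cy"]+p["fy"]*c[1]/c[2]])
def tri(a,b):
    (o1,d1),(o2,d2)=ray("side",*a),ray("top",*b)
    t=np.linalg.lstsq(np.c_[d1,-d2],o2-o1,rcond=None)[0]
    A,B=o1+t[0]*d1,o2+t[1]*d2
    return (A+B)/2,np.linalg.norm(A-B)
E
python3 - <<'E'
import cv2,numpy as np
from h import *
t=cv2.imread("pics/top0.png");s=cv2.imread("pics/side0.png")
def crop(im,x,y,w,h,k): return cv2.resize(im[y:y+h,x:x+w],None,fx=k,fy=k,interpolation=cv2.INTER_CUBIC)
a=crop(t,150,145,133,95,6);cv2.imwrite("pics/tb.png",a)
b=np.hstack([crop(s,150,245,80,90,5),crop(t,315,230,40,50,9)]) if 0 else np.hstack([crop(s,150,245,80,90,5),crop(t,315,228,44,50,9)])
cv2.imwrite("pics/pk.png",b); 
cv2.imwrite("pics/sb.png",crop(s,165,130,120,110,5))
for u,v in((158,153),(276,153),(276,231),(158,231)): print(onz("top",u,v,.012))
E
```

```text
[0.66303829 0.22252577 0.012     ]
[ 0.65841458 -0.08808302  0.012     ]
[ 0.45386215 -0.08470732  0.012     ]
[0.45833809 0.22345633 0.012     ]
```

View pics/tb.png

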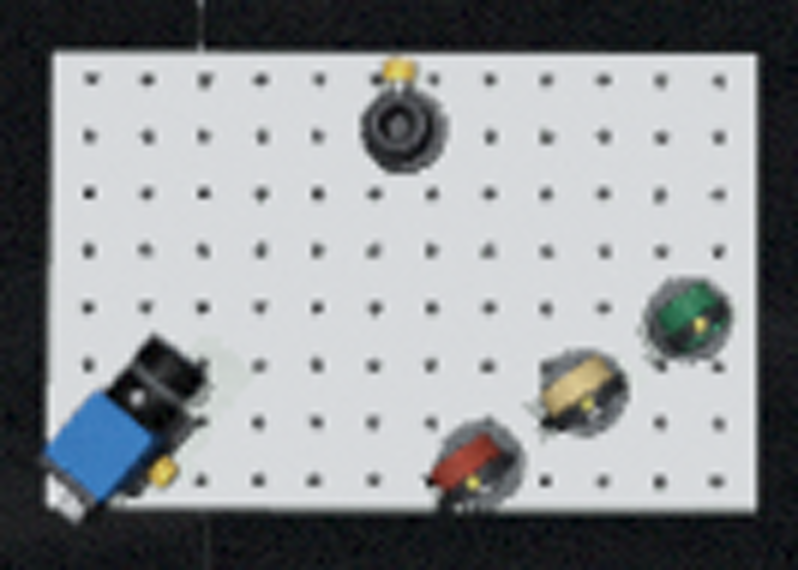

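View pics/pk.png

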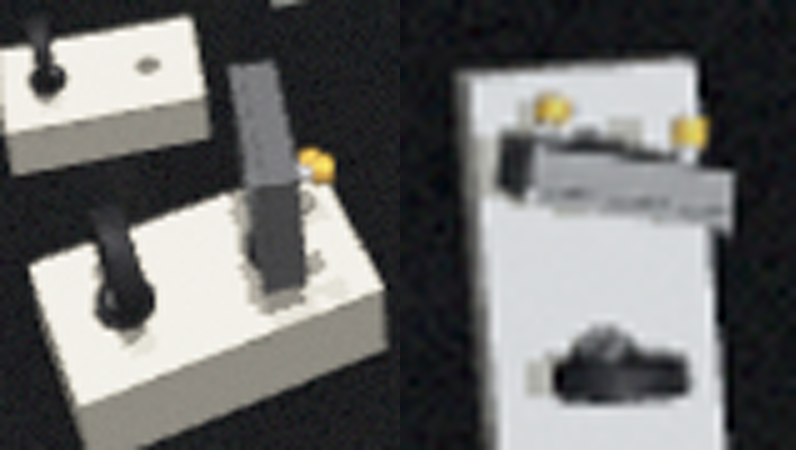

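View pics/sb.png

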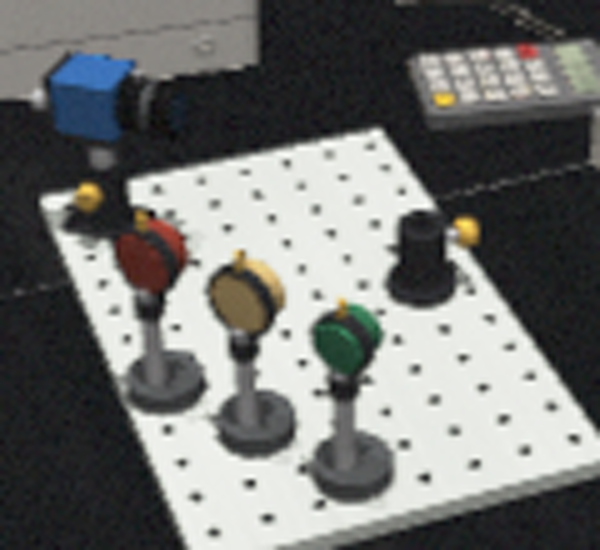

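```bash
cat > m.py <<'E'
from h import *
tb=lambda x,y:(150+(x-2.5)/6,145+(y-2.5)/6)
pk=lambda x,y:(315+(x-404)/9,228+(y-4)/9)
sb=lambda x,y:(165+(x-2)/5,130+(y-2)/5)
E
python3 - <<'E'
from m import *; import cv2
np.set_printoptions(precision=4,suppress=True)
t=cv2.imread("pics/top0.png")
hsv=cv2.cvtColor(cv2.resize(t,None,fx=6,fy=6,interpolation=cv2.INTER_CUBIC),cv2.COLOR_BGR2HSV)
def comp(lo,hi,x0,y0,x1,y1,z,name,hsvonly=True):
    m=cv2.inRange(hsv,lo,hi);k=np.zeros_like(m);k[y0*6:y1*6,x0*6:x1*6]=m[y0*6:y1*6,x0*6:x1*6]
    c=max(cv2.findContours(k,0,2)[0],key=cv2.contourArea);rc=cv2.minAreaRect(c)
    f=lambda p:onz("top",(p[0]-2.5)/6,(p[1]-2.5)/6,z)[:2]
    b=[f(p) for p in cv2.boxPoints(rc)]
    print(name,"c",f(rc[0]),"sides",[np.linalg.norm(b[i+1]-b[i]).round(4) for i in(0,1)],"edge deg",[np.degrees(np.arctan2(*(b[i+1]-b[i])[::-1])).round(1) for i in(0,1)]);print(np.array(b))
comp((0,120,60),(8,255,255),215,210,240,235,.1,"red")
comp((170,120,60),(180,255,255),215,210,240,235,.1,"red2")
comp((60,100,30),(90,255,255),255,185,275,210,.1,"green")
comp((12,70,90),(21,170,255),235,200,258,220,.1,"tan")
comp((95,140,80),(125,255,255),155,195,190,235,.112,"cam")
comp((0,0,105),(180,60,175),322,238,354,257,.103,"frame")
print("socket",onz("top",*tb(400,124),.052))
print("socket tri",tri(sb(425,222),tb(400,124)))
print("lensfront",[onz("top",*tb(*p),.092) for p in((155,336),(210,384))])
print("frame corners",*[onz("top",*pk(*p),.103) for p in((537,140),(733,172),(733,230),(530,200))],sep="\n")
print("block corners",*[onz("top",*pk(*p),.035) for p in((472,75),(694,60))])
E
```

```text
red c [0.4819 0.0373] sides [np.float64(0.0286), np.float64(0.0109)] edge deg [np.float64(-55.5), np.float64(-145.4)]
[[0.4783 0.0521]
 [0.4945 0.0286]
 [0.4855 0.0224]
 [0.4694 0.046 ]]
red2 c [0.4795 0.0325] sides [np.float64(0.0011), np.float64(0.0003)] edge deg [np.float64(-45.8), np.float64(-135.7)]
[[0.4792 0.033 ]
 [0.48   0.0322]
 [0.4798 0.032 ]
 [0.479  0.0328]]
green c [ 0.5429 -0.0535] sides [np.float64(0.0233), np.float64(0.0114)] edge deg [np.float64(-54.7), np.float64(-144.8)]
[[ 0.5409 -0.0407]
 [ 0.5543 -0.0597]
 [ 0.545  -0.0663]
 [ 0.5316 -0.0473]]
tan c [ 0.5173 -0.0154] sides [np.float64(0.0118), np.float64(0.0111)] edge deg [np.float64(-57.1), np.float64(-147.1)]
[[ 0.5187 -0.0074]
 [ 0.5251 -0.0173]
 [ 0.5158 -0.0234]
 [ 0.5094 -0.0135]]
cam c [0.4914 0.1818] sides [np.float64(0.0348), np.float64(0.0333)] edge deg [np.float64(-43.0), np.float64(-133.0)]
[[0.49   0.2059]
 [0.5155 0.1822]
 [0.4928 0.1578]
 [0.4673 0.1815]]
frame c [ 0.4173 -0.2271] sides [np.float64(0.0712), np.float64(0.0452)] edge deg [np.float64(-90.8), np.float64(178.6)]
[[ 0.4405 -0.192 ]
 [ 0.4394 -0.2632]
 [ 0.3942 -0.2622]
 [ 0.3952 -0.1911]]
socket [0.6245 0.0659 0.052 ]
socket tri (array([0.6246, 0.0654, 0.0561]), np.float64(0.0010613395598443496))
lensfront [array([0.5353, 0.1634, 0.092 ]), array([0.5154, 0.141 , 0.092 ])]
frame corners
[ 0.4269 -0.2107  0.103 ]
[ 0.4176 -0.2631  0.103 ]
[ 0.4021 -0.2627  0.103 ]
[ 0.4109 -0.2085  0.103 ]
block corners [ 0.4407 -0.2028  0.035 ] [ 0.444 -0.266  0.035]
```

Run:
```python
from h import *
np.set_printoptions(precision=3,suppress=True)
print("oven base near corner",onz("side",92,152,0),onz("side",212,140,0))
for a,b in(((98,47),(107,310)),((207,68),(107,310)),((98,47),(83,305)) ):print(tri(a,b))
print("top near right corner vs z",[onz("top",107,310,z) for z in(.0,.2,.3)])
print(proj("side",r.sense()["tcp_pos"]),proj("side",[.46,-.236,.07]))
S=np.array([.6245,.0657]);L=S+.130*np.array([np.cos(np.radians(138.5)),np.sin(np.radians(138.5))]);F=np.array([.4864,.0404])
from scipy.optimize import brentq
def f(p):
    n=np.array([np.cos(p),np.sin(p)]);e=np.array([-n[1],n[0]]);G=S+.006*n
    g=lambda X:np.arctan2((X-G)@e,(X-G)@n)
    return g(L)+g(F)
p=brentq(f,2.4,3.3);n=np.array([np.cos(p),np.sin(p)]);e=np.array([-n[1],n[0]])
print(np.degrees(p),(F-S)@e,np.linalg.norm(L-F))
```

```text
oven base near corner [0.266 0.428 0.   ] [0.621 0.362 0.   ]
(array([0.334, 0.246, 0.353]), np.float64(0.014816449958704446))
(array([0.444, 0.19 , 0.347]), np.float64(0.2518340713991427))
(array([0.338, 0.297, 0.338]), np.float64(0.009568245681433067))
top near right corner vs z [array([0.254, 0.36 , 0.   ]), array([0.295, 0.296, 0.2  ]), array([0.315, 0.264, 0.3  ])]
[57.59  64.351] [229.165 275.052]
164.39612859123028 0.06151436782630779 0.11865247813051868
```

The manual's scale: shifts go in shares of 0.75 m and turns go in shares of 90 degrees. Converting my numbers, -0.443 m / 0.75 = -0.5907, -0.2105 m / 0.75 = -0.2807, -14.8 degrees / 90 = -0.1644.

move_arm(
  series="-0.104 -0.2807 0 0 0 -0.0556 1;-0.104 -0.2807 0 0 0 -0.1111 1;-0.104 -0.2807 0 0 0 -0.1644 1;-0.104 -0.2807 0 0 0 -0.1644 1;-0.104 -0.2807 0 0 0 -0.1644 1;-0.104 -0.2807 0 0 0 -0.1644 1;-0.3893 -0.5907 0 0 0 -0.1644 1;-0.3893 -0.5907 0 0 0 -0.1644 1;-0.3893 -0.5907 0 0 0 -0.1644 1;-0.3893 -0.5907 0 0 0 -0.1644 1;-0.3893 -0.5907 0 0 0 -0.1644 1;-0.3893 -0.5907 0 0 0 -0.1644 1",
)

```text
time: 1.1
tcp_pos: [0.2994, 0.0617, 0.2388]
orientation: [0.001, 0.081, 0.997, 0.0]
contact_force: [1.1, 0.7, 0.4]
grip_width: 0.0882
grasp_force: 0.0
```

move_arm(
  series="-0.216 -0.3667 0 0 0 0 1;-0.216 -0.3667 0 0 0 0 1;-0.216 -0.3667 0 0 0 0 1;-0.216 -0.3667 0 0 0 0 1;-0.216 -0.3667 0 0 0 0 1;-0.216 -0.3667 0 0 0 0 1;-0.216 -0.3667 0 0 0 0 1;-0.216 -0.3667 0 0 0 0 1;-0.216 -0.3667 0.04 0 0 0 1;-0.216 -0.3667 0.04 0 0 0 1;-0.216 -0.3667 0.04 0 0 0 1;-0.216 -0.3667 0.04 0 0 0 1",
)

```text
time: 2.1
tcp_pos: [0.4144, -0.2335, 0.209]
orientation: [-0.0, 0.081, 0.997, 0.0]
contact_force: [-0.2, -0.0, 0.6]
grip_width: 0.088
grasp_force: 0.0
```

```bash
cat > go.py <<'E'
import sys
from h import *
# usage: go.py x y z yaw(of tool x, deg): shift in tool axes from measured pose
s=r.sense();Rt=rot(s["orientation"]);M=Rt.as_matrix()
print("tcp",s["tcp_pos"].round(4),"yaw",np.degrees(np.arctan2(M[1,0],M[0,0])).round(2),"zaxis",M[:,2].round(4),"t",s["time"],"q",s["qpos"].round(2))
if len(sys.argv)>4:
    X=np.array([float(v) for v in sys.argv[1:4]]);w=np.radians(float(sys.argv[4]))
    T=np.array([[np.cos(w),np.sin(w),0],[np.sin(w),-np.cos(w),0],[0,0,-1]]).T
    T=np.c_[[np.cos(w),np.sin(w),0],[np.sin(w),-np.cos(w),0],[0,0,-1]]
    print("shift",(M.T@(X-s["tcp_pos"])).round(4),"rot",np.degrees(R.from_matrix(M.T@T).as_rotvec()).round(2))
E
python3 go.py .4144 -.236 .068 170.6
python3 - <<'E'
from h import *;import cv2
a=r.camera("side")[210:340,130:260];b=r.camera("top")[215:290,300:375]
cv2.imwrite("pics/g.png",np.hstack([cv2.resize(a,(400,400),interpolation=2),cv2.resize(b,(400,400),interpolation=2)]))
E
```

```text
tcp [ 0.4144 -0.2335  0.209 ] yaw 170.66 zaxis [-6.e-04  7.e-04 -1.e+00] t 2.1 q [-0.76 -0.01  1.88  0.    1.28 -2.17]
shift [-0.0005 -0.0025  0.141 ] rot [ 0.03 -0.04  0.06]
```

View pics/g.png

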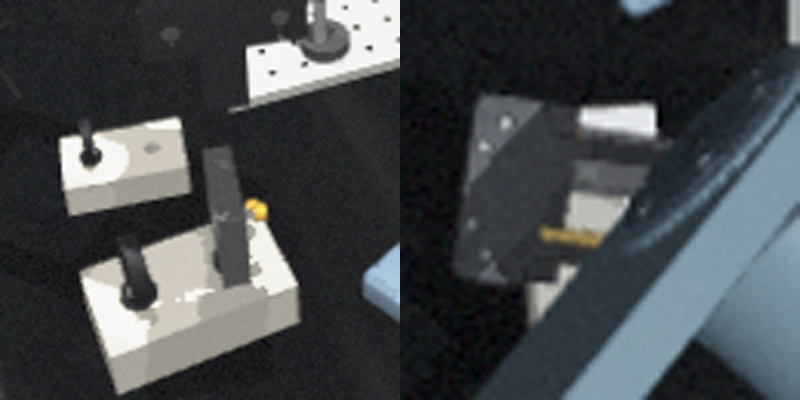

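Candidates: the small decoy block with a lens only is at top (289,262) / side (170,263). The larger block holding the square mirror is at top (337,257) / side (192,306). I choose the larger one, and the crop shows the grey frame with brass adjusters behind it.

To row units: 0.141 m / 0.75 = 0.188, 0.135 m / 0.75 = 0.18.

move_arm(
  series="-0.0007 -0.0033 0.04 0 0 0 1;-0.0007 -0.0033 0.08 0 0 0 1;-0.0007 -0.0033 0.12 0 0 0 1;-0.0007 -0.0033 0.1533 0 0 0 1;-0.0007 -0.0033 0.18 0 0 0 1;-0.0007 -0.0033 0.188 0 0 0 1;-0.0007 -0.0033 0.188 0 0 0 1;-0.0007 -0.0033 0.188 0 0 0 1",
)

```text
time: 2.87
tcp_pos: [0.4155, -0.2371, 0.069]
orientation: [0.001, 0.081, 0.997, -0.001]
contact_force: [-1.2, -0.1, 0.8]
grip_width: 0.0882
grasp_force: 0.0
```

```bash
python3 go.py
python3 - <<'E'
from h import *;import cv2
a=r.camera("side")[230:330,150:250]
cv2.imwrite("pics/g2.png",cv2.resize(a,(500,500),interpolation=2)); print(r.sense()["contact_force"])
E
```

```text
tcp [ 0.4155 -0.2371  0.069 ] yaw 170.67 zaxis [ 0.0012 -0.0012 -1.    ] t 2.8667 q [-0.77  0.2   1.97 -0.    0.97 -2.18]
[-0.14115338  0.1819063   0.63318324]
```

View pics/g2.png

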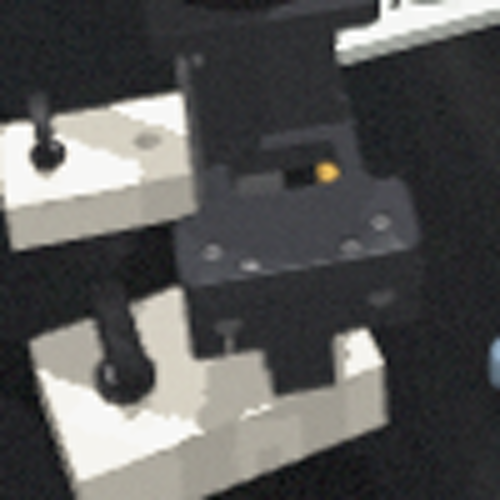

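The fingers straddle the frame: near fingertip at (305,385) in the crop, adjuster behind at (325,172). Closing.

To row units: -0.001 m / 0.75 = -0.0013.

move_arm(
  series="-0.0013 0 0 0 0 0 0.75;-0.0013 0 0 0 0 0 0.65;-0.0013 0 0 0 0 0 0.6;-0.0013 0 0 0 0 0 0.5;-0.0013 0 0 0 0 0 0.4;-0.0013 0 0 0 0 0 0.4;-0.0013 0 0 0 0 0 0.4;-0.0013 0 0 0 0 0 0.4",
  newtons=20,
)

```text
time: 3.58
tcp_pos: [0.4159, -0.2369, 0.068]
orientation: [0.0, 0.082, 0.997, 0.0]
contact_force: [0.0, 1.4, 4.8]
grip_width: 0.0557
grasp_force: 19.9
```

To row units: -0.16 m / 0.75 = -0.2133, -0.13 m / 0.75 = -0.1733.

move_arm(
  series="0 0 -0.02 0 0 0 0.4;0 0 -0.04 0 0 0 0.4;0 0 -0.06 0 0 0 0.4;0 0 -0.0933 0 0 0 0.4;0 0 -0.1333 0 0 0 0.4;0 0 -0.1733 0 0 0 0.4;0 0 -0.2133 0 0 0 0.4;0 0 -0.2133 0 0 0 0.4;0 0 -0.2133 0 0 0 0.4;0 0 -0.2133 0 0 0 0.4",
  newtons=25,
)

```text
time: 4.42
tcp_pos: [0.4151, -0.2365, 0.2266]
orientation: [-0.001, 0.082, 0.997, 0.0]
contact_force: [0.1, -0.1, -1.4]
grip_width: 0.0558
grasp_force: 24.9
```

```bash
python3 go.py .6245 .0657 .225 164.4
python3 - <<'E'
from h import *;import cv2
a=r.camera("side")[130:330,100:300]
cv2.imwrite("pics/g3.png",cv2.resize(a,(600,600),interpolation=2)); print(r.sense()["contact_force"],r.sense()["grasp_force"])
E
```

```text
tcp [ 0.4151 -0.2365  0.2266] yaw 170.63 zaxis [-1.2e-03  9.0e-04 -1.0e+00] t 4.4167 q [-0.77 -0.03  1.86 -0.    1.32 -2.17]
shift [-0.1574  0.3323  0.0016] rot [ 0.04 -0.08  6.23]
[-1.03854787 -0.38802186 -0.37536748] 24.898340720683336
```

View pics/g3.png

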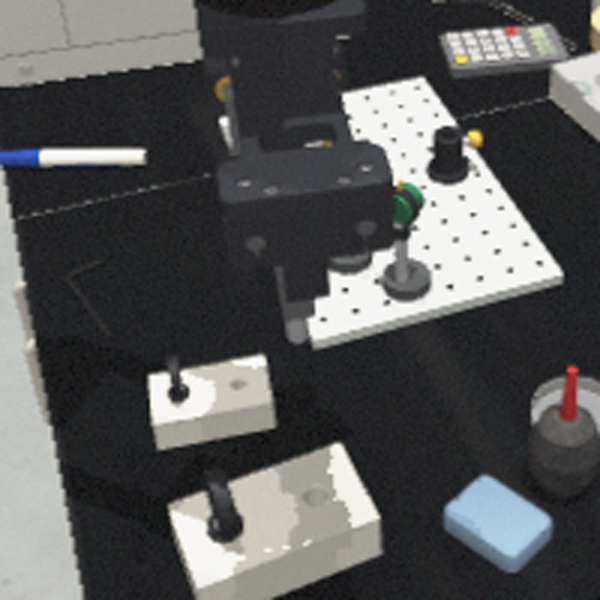

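Run:
```python
from h import *
print(proj("side",[.4151,-.2365,.166]),proj("side",[.4201,-.2365,.166]),proj("side",[.4151,-.2365,.172]))
print("bore",onz("side",100+(317-1.)/3,130+(495-1.)/3,.035), "socket side", onz("side",*(165+(425-2)/5,130+(222-2)/5),.052))
import cv2
a=cv2.imread("pics/g3.png")
g=cv2.cvtColor(a,6)
for y in(300,310,320,328,334,340): print(y,g[y,270:326:3])
```

```text
[201.43677448 243.1131639 ] [204.41898858 242.27890442] [201.18070396 240.39655114]
bore [ 0.41403397 -0.23353543  0.035     ] socket side [0.62747212 0.07081385 0.052     ]
300 [ 34  35  35  53  72  62  45  41  45  51  52  54  59  62  71 174 231 238
 245]
310 [ 35  40  39  36  53  75  77  73  74  75  75  77  73  75  55 181 251 246
 245]
320 [ 35  33  33  34  38  66  82  94 105 107 105  92 149 235 255 252 233 134
 108]
328 [ 36  31  34  35  29  68 108 120 122 121 120 110 114 206 249 246 245 245
 246]
334 [ 37  36  37  37  29  54  96 117 122 124 119 114  97 169 237 247 246 245
 245]
340 [ 39  39  34  32  34  24  55  97 116 120 117 100  53  73 159 199 184 170
 167]
```

To row units: 0.332 m / 0.75 = 0.4427, -0.157 m / 0.75 = -0.2093, 6.2 degrees / 90 = 0.0689.

move_arm(
  series="-0.2093 0.4427 0.0027 0 0 0.0689 0.4;-0.2093 0.4427 0.0027 0 0 0.0689 0.4;-0.2093 0.4427 0.0027 0 0 0.0689 0.4;-0.2093 0.4427 0.0027 0 0 0.0689 0.4;-0.2093 0.4427 0.0027 0 0 0.0689 0.4;-0.2093 0.4427 0.0027 0 0 0.0689 0.4;-0.2093 0.4427 0.0027 0 0 0.0689 0.4;-0.2093 0.4427 0.0027 0 0 0.0689 0.4;-0.2093 0.4427 0.0027 0 0 0.0689 0.4;-0.2093 0.4427 0.0027 0 0 0.0689 0.4;-0.2093 0.4427 0.0027 0 0 0.0689 0.4;-0.2093 0.4427 0.0027 0 0 0.0689 0.4",
)

```text
time: 5.47
tcp_pos: [0.6235, 0.0651, 0.2234]
orientation: [-0.002, 0.135, 0.991, -0.0]
contact_force: [0.7, -1.0, -0.9]
grip_width: 0.0559
grasp_force: 24.9
```

```bash
python3 go.py .6245 .0657 .2234 164.4
python3 - <<'E'
from h import *;import cv2
s=r.sense();t=s["tcp_pos"]
im=r.camera("side");cv2.imwrite("pics/s4.png",im)
p=proj("side",t-[0,0,.061]);print("pred post bottom",p,"collar",proj("side",t-[0,0,.033]), "mouth",proj("side",[.6245,.0657,.052]))
x,y=180,95
cv2.imwrite("pics/g4.png",cv2.resize(im[y:y+100,x:x+120],None,fx=6,fy=6,interpolation=2))
E
```

```text
tcp [0.6235 0.0651 0.2234] yaw 164.47 zaxis [-4.e-03 -2.e-04 -1.e+00] t 5.4667 q [-0.08  0.31  1.48 -0.    1.35 -1.38]
shift [-0.0008  0.0009  0.    ] rot [-0.07 -0.22  0.07]
pred post bottom [249.12418359 136.76218199] collar [249.15799817 126.05077097] mouth [249.29111133 175.31140698]
```

View pics/g4.png

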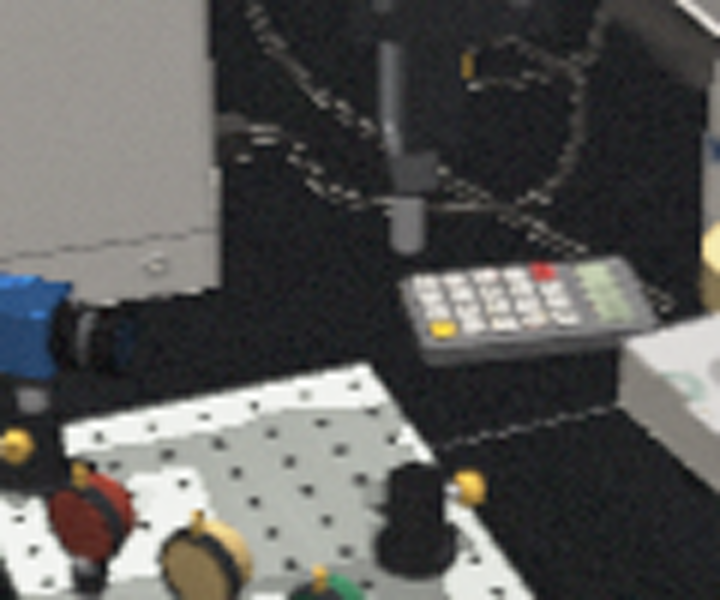

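Run:
```python
from h import *;import cv2
im=cv2.imread("pics/s4.png");g=cv2.cvtColor(im,6)
np.set_printoptions(linewidth=200)
print("cols",np.arange(236,264))
for v in range(96,139,2): print(v,g[v,236:264])
print("tube")
for v in range(170,193,3): print(v,g[v,236:264])
p=P["side"];print(rot(p["attitude"]).as_matrix()[:,0],rot(p["attitude"]).as_matrix()[:,2])
t=[.6235,.0651,.2234];w=np.radians(164.5);ey=np.array([-np.sin(w),np.cos(w),0]);ex=np.array([np.cos(w),np.sin(w),0])
print("side face corners",[proj("side",np.array(t)-[0,0,.033]+.028*ey*sg+ex*a+[0,0,z]).round(1) for sg in(1,) for a in(-.008,.008) for z in(.012,.068)])
```

```text
cols [236 237 238 239 240 241 242 243 244 245 246 247 248 249 250 251 252 253 254 255 256 257 258 259 260 261 262 263]
96 [29 29 36 37 44 43 59 67 67 52 42 38 42 37 39 40 39 41 43 40 33 38 43 44 41 36 40 37]
98 [30 30 37 42 39 41 40 36 40 41 44 39 39 40 37 42 36 38 41 37 42 37 40 39 38 38 43 40]
100 [36 37 38 34 39 41 32 36 37 39 41 41 43 39 37 37 44 41 38 42 38 40 41 43 39 42 39 44]
102 [33 34 31 38 34 38 34 70 90 71 57 45 38 38 39 34 38 34 40 35 39 44 50 44 40 36 53 57]
104 [29 31 31 32 31 28 37 72 98 89 64 50 41 40 37 41 34 36 41 37 42 82 68 30 27 31 30 36]
106 [34 32 32 33 34 32 34 69 96 90 66 48 38 39 37 38 33 38 37 40 41 92 80 28 32 32 35 34]
108 [ 35  31  21  30  33  35  36  70 101  89  67  53  36  38  34  39  39  38  38  40  37  39  56  63  54  54  59  47]
110 [29 32 33 33 32 35 35 69 97 90 69 47 38 41 38 41 44 37 39 40 39 38 34 34 34 35 28 30]
112 [112  92  40  28  33  35  36  69  99  89  69  47  41  42  37  43  35  41  43  40  40  33  29  35  34  34  33  31]
114 [66 65 50 38 54 44 40 70 97 88 67 49 38 44 42 39 38 37 34 35 34 31 33 29 31 31 37 32]
116 [ 32  31  33  36  46  8
[... 1684 characters left out ...]
 156 219 194 151 110  42  32  33  32  35]
182 [178 174 177 177 173 157 144 124  73  35  31  38  35  41  33  28  34  34  65  82 191 226 227 186 100  33  26  32]
185 [174 169 172 175 178 143  80  34  34  27  33  36  34  33  35  34  34  34  45  49 117 145 145 211 226 191 106  39]
188 [176 176 162 147 143 143  98  42  32  35  40  37  36  36  33  36  39  46  42  75 202 210 142  95 203 229 229 212]
191 [131 135 139 143 124 131 142 147 145 133 121  96  77  75  76  90 108 137 212 229 229 231 230 229 229 230 231 230]
[ 0.92207328 -0.38697765  0.0054007 ] [-0.31586058 -0.7444084   0.58829264]
side face corners [array([254.3, 126.8]), array([254.6, 103.4]), array([247.2, 127.2]), array([247.2, 103.8])]
```

Run:
```python
from h import *;import cv2
np.set_printoptions(linewidth=200)
g=cv2.cvtColor(cv2.imread("pics/top0.png"),6)
print(np.arange(207,228))
for v in range(155,177): print(v,g[v,207:228])
print(proj("top",[.6245,.0657,.052]),proj("top",[.6245,.0657,.012]),proj("top",[.6265,.0657,.052]))
g=cv2.cvtColor(cv2.imread("pics/side0.png"),6)
print(np.arange(238,262))
for v in range(170,192,1): print(v,g[v,238:262])
```

```text
[207 208 209 210 211 212 213 214 215 216 217 218 219 220 221 222 223 224 225 226 227]
155 [217 217 217 216 217 216 193 167 180 191 189 173 180 217 216 217 217 217 217 216 217]
156 [217 217 216 217 218 215 186 158 185 197 182 156 163 212 216 216 217 216 217 217 217]
157 [217 217 217 215 191 131 122 165 193 201 178 153 162 211 171 141 197 218 216 216 217]
158 [217 217 217 215 183  68  80 145 148 187 143 127 183 208 151  92 188 218 216 216 218]
159 [217 216 217 216 211 176 158 161 134 203 122 103 182 214 207 181 212 216 216 217 216]
160 [217 217 216 217 216 208 141 107  91 137  77  80 126 151 193 212 216 217 217 216 217]
161 [217 217 216 217 214 158  79  79  86  94  79  75  73 100 132 167 218 217 217 218 217]
162 [217 217 218 213 164  81  84  84  54  46  63  84  82  74  92 118 167 217 217 217 217]
163 [217 217 215 184  89  73  76  38  19  16  26  52  84  56  62 100 167 216 216 215 217]
164 [216 216 213 115  61  94  39  21  36  82  47  36  74  86  36  90 128 168 216 216 217]
165 [216 217 212 101  60  98  22  37  89  97  84  40  73  92  29  78 100 147 216 217 216]
166 [217 217 214 119  56
[... 2691 characters left out ...]
235 215 132  37  33  30  28  28  40  32  24  36  28  33  39  45 110 134 130 213 232 198]
186 [173 224 234 188  93  48  39  34  29  32  25  33  34  34  33  37  40  50 105 140 141 194 227 233]
187 [174 224 233 193  98  49  48  35  35  29  38  35  36  37  38  45  47  51 165 210 164 150 219 233]
188 [234 235 233 234 168  48  48  52  50  42  44  41  40  47  46  46  47  70 209 216 147 100 212 235]
189 [234 234 233 233 193 102  52  42  47  48  47  49  51  48  46  38  63 155 222 234 235 234 236 235]
190 [233 234 232 233 234 197 126  92  75  53  33  36  38  51  72  93 161 222 234 235 235 234 235 235]
191 [218 233 210 217 232 234 234 218 190 141 109 106 114 135 184 226 234 235 235 234 234 235 235 236]
```

To row units: 0.1 m / 0.75 = 0.1333, -0.0035 m / 0.75 = -0.0047, -0.2 degrees / 90 = -0.0022.

move_arm(
  series="-0.0047 0.0007 0.0267 0 -0.0022 0 0.4;-0.0047 0.0007 0.0667 0 -0.0022 0 0.4;-0.0047 0.0007 0.1067 0 -0.0022 0 0.4;-0.0047 0.0007 0.1267 0 -0.0022 0 0.4;-0.0047 0.0007 0.1333 0 -0.0022 0 0.4;-0.0047 0.0007 0.1333 0 -0.0022 0 0.4;-0.0047 0.0007 0.1333 0 -0.0022 0 0.4;-0.0047 0.0007 0.1333 0 -0.0022 0 0.4",
)

```text
time: 6.18
tcp_pos: [0.6293, 0.064, 0.1277]
orientation: [0.003, 0.136, 0.991, -0.0]
contact_force: [-0.0, 0.5, -0.2]
grip_width: 0.0557
grasp_force: 24.9
```

```bash
python3 go.py
python3 - <<'E'
from h import *;import cv2
np.set_printoptions(linewidth=200)
im=r.camera("side");cv2.imwrite("pics/s5.png",im);x,y=205,125
cv2.imwrite("pics/g5.png",cv2.resize(cv2.convertScaleAbs(im[y:y+75,x:x+80],alpha=1.6),None,fx=8,fy=8,interpolation=2))
g=cv2.cvtColor(im,6)
print(tri((248.9,174.8),(216.1,165.2)))
print(np.arange(236,262))
for v in range(154,184): print(v,g[v,236:262])
E
```

```text
tcp [0.6293 0.064  0.1277] yaw 164.39 zaxis [ 0.0065 -0.0012 -1.    ] t 6.1833 q [-0.09  0.41  1.55 -0.    1.17 -1.38]
(array([0.62414814, 0.0663547 , 0.05326956]), np.float64(0.0008239066658647761))
[236 237 238 239 240 241 242 243 244 245 246 247 248 249 250 251 252 253 254 255 256 257 258 259 260 261]
154 [ 34  34  31  34  35  26  28  27  28  33  47 103 106  69  42  37  37  38  40  41  35  39  43  63  70  70]
155 [ 42  58  63  97 115  78  34  30  33  31  41 100 106  70  38  38  41  34  38  38  40  41  33  37  46  37]
156 [124 157 168 232 243 192  50  35  33  26  31  64  89  71  46  46  40  40  44  44  37  39  33  37  31  32]
157 [242 241 239 239 241 215 119  42  27  29  35  53  82  72  57  50  56  52  54  46  36  32  29  31  32  26]
158 [242 240 221 202 233 241 211 106  30  37  34  48  63  72  73  72  73  72  71  49  31  31  32  34  30  37]
159 [241 230 162 140 226 241 243 198  67  36  34  43  65  72  73  71  70  73  73  50  31  28  33  28  31  29]
160 [241 241 241 241 240 241 241 230 151  44  35  36  64  70  72  74  72  72  76  58  35  33  30  27  29  30]
161 [241 242 241 241 241
[... 1805 characters left out ...]
 38  27  96 123 112 116 141 149  99  36]
178 [178 175 177 175 178 161 143 123  75  34  37  37  37  29  35  37  27  30 138 156 122 109 113 115  80  35]
179 [176 177 176 178 175 155 111  70  45  30  35  39  34  31  32  36  35  29 148 216 193 145 100  44  20  30]
180 [174 178 177 175 161 144 116  77  47  33  34  35  35  34  37  30  28  27  96 202 228 232 172  63  32  37]
181 [176 175 176 176 174 156 147 126  78  33  34  28  36  34  31  32  33  40  90 195 226 227 206 131  42  35]
182 [177 176 175 176 175 158 142 125  76  34  29  31  33  34  30  29  33  35  40  67 192 226 228 189 100  37]
183 [177 179 177 176 177 157 124  78  33  34  30  32  36  33  35  36  27  29  32  44  99 197 225 229 185  84]
```

View pics/g5.png

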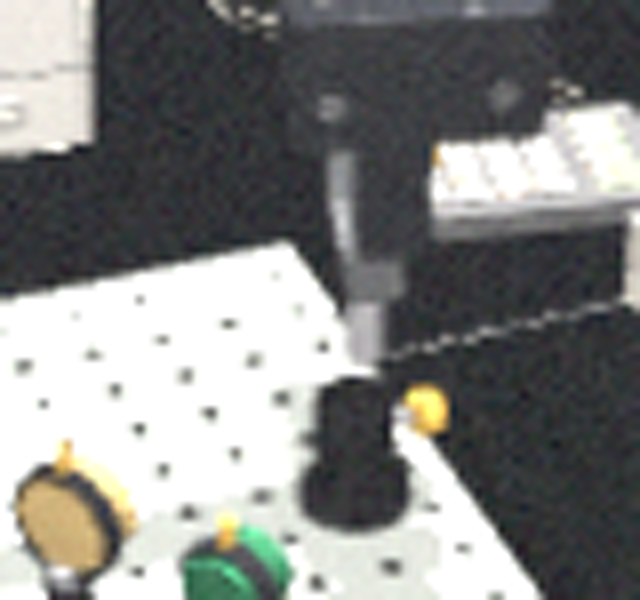

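To row units: 0.0025 m / 0.75 = 0.0033, 0.001 m / 0.75 = 0.0013.

move_arm(
  series="0.0033 0.0013 0 0 0 0 0.4;0.0033 0.0013 0 0 0 0 0.4;0.0033 0.0013 0 0 0 0 0.4;0.0033 0.0013 0 0 0 0 0.4;0.0033 0.0013 0 0 0 0 0.4;0.0033 0.0013 0 0 0 0 0.4",
)

```text
time: 6.73
tcp_pos: [0.626, 0.0663, 0.1257]
orientation: [0.002, 0.135, 0.991, -0.0]
contact_force: [-0.1, -0.3, -0.6]
grip_width: 0.0559
grasp_force: 24.9
```

```bash
cat > post.py <<'E'
from h import *;import cv2
g=cv2.cvtColor(r.camera("side"),6).astype(float)
np.set_printoptions(linewidth=200)
for v in range(164,170): print(v,g[v,240:258].astype(int))
s=r.sense();print(s["tcp_pos"].round(4),s["contact_force"].round(1))
E
python3 go.py; python3 post.py; python3 go.py
```

```text
tcp [0.626  0.0663 0.1257] yaw 164.44 zaxis [ 0.0034 -0.001  -1.    ] t 6.7333 q [-0.08  0.41  1.55 -0.    1.17 -1.38]
164 [180 158 144 161 176 178 148 117 116 114 110  73  33  35  30  30  33  35]
165 [180 179 178 178 172 177 145 117 113 113 108  69  30  34  28  33  34  34]
166 [178 181 180 176 174 172 143 116 117 117 106  67  35  32  35  31  31  28]
167 [176 181 179 179 150 131 127 113 114 111 108  73  30  32  31  38  41  35]
168 [178 179 180 181 131  78 109 116 114 114 103  72  29  36  35  52  70  49]
169 [176 179 180 182 178 178 149 116 115 111 110  86  49  51  67  53  31  34]
[0.626  0.0663 0.1257] [-0.9  0.5 -1.4]
tcp [0.626  0.0663 0.1257] yaw 164.44 zaxis [ 3.3e-03 -9.0e-04 -1.0e+00] t 6.7833 q [-0.08  0.41  1.55 -0.    1.17 -1.38]
```

To row units: 0.018 m / 0.75 = 0.024, 0.012 m / 0.75 = 0.016.

move_arm(
  series="-0.0007 -0.0004 0.0053 0 0 0 0.4;-0.0007 -0.0004 0.0107 0 0 0 0.4;-0.0007 -0.0004 0.016 0 0 0 0.4;-0.0007 -0.0004 0.02 0 0 0 0.4;-0.0007 -0.0004 0.024 0 0 0 0.4;-0.0007 -0.0004 0.024 0 0 0 0.4;-0.0007 -0.0004 0.024 0 0 0 0.4",
)

```text
time: 7.37
tcp_pos: [0.6265, 0.0661, 0.1074]
orientation: [0.002, 0.135, 0.991, -0.0]
contact_force: [0.7, 1.7, -2.3]
grip_width: 0.0558
grasp_force: 24.9
```

move_arm(
  series="0 0 0.0053 0 0 0 0.4;0 0 0.0107 0 0 0 0.4;0 0 0.016 0 0 0 0.4;0 0 0.0213 0 0 0 0.4;0 0 0.0253 0 0 0 0.4;0 0 0.0253 0 0 0 0.4;0 0 0.0253 0 0 0 0.4",
)

```text
time: 7.95
tcp_pos: [0.6265, 0.0663, 0.0881]
orientation: [0.002, 0.135, 0.991, 0.0]
contact_force: [3.6, 4.9, -4.0]
grip_width: 0.0558
grasp_force: 25.0
```

To row units: 0.0035 m / 0.75 = 0.0047, 0.003 m / 0.75 = 0.004.

move_arm(
  series="-0.0005 0.0011 0 0 0 0 0.4;-0.0005 0.0011 0.0013 0 0 0 0.4;-0.0005 0.0011 0.0027 0 0 0 0.4;-0.0005 0.0011 0.004 0 0 0 0.4;-0.0005 0.0011 0.0047 0 0 0 0.4;-0.0005 0.0011 0.0047 0 0 0 0.4;-0.0005 0.0011 0.0047 0 0 0 0.4",
)

```text
time: 8.53
tcp_pos: [0.627, 0.0664, 0.0851]
orientation: [0.002, 0.135, 0.991, -0.0]
contact_force: [2.0, 1.5, -1.8]
grip_width: 0.0556
grasp_force: 24.9
```

```bash
python3 go.py;python3 -c "
from h import *
s=r.sense();print(s['contact_force'],s['moment'])"
```

```text
tcp [0.627  0.0664 0.0851] yaw 164.43 zaxis [ 0.0031 -0.0011 -1.    ] t 8.5333 q [-0.08  0.47  1.57 -0.    1.1  -1.38]
[ 2.04138663  1.53901918 -1.81090922] [ 0.23802983 -0.27682739 -0.00923461]
```

To row units: 0.0015 m / 0.75 = 0.002, 0.001 m / 0.75 = 0.0013.

move_arm(
  series="-0.0004 0.0004 0.0013 0 0 0 0.4;-0.0004 0.0004 0.0013 0 0 0 0.4;-0.0004 0.0004 0.002 0 0 0 0.4;-0.0004 0.0004 0.002 0 0 0 0.4;-0.0004 0.0004 0.002 0 0 0 0.4",
)

```text
time: 8.95
tcp_pos: [0.6277, 0.0663, 0.085]
orientation: [0.002, 0.135, 0.991, -0.001]
contact_force: [-2.2, -0.1, 7.8]
grip_width: 0.0557
grasp_force: 24.9
```

```bash
python3 go.py;python3 -c "
from h import *
s=r.sense();print(s['contact_force'],s['grasp_force'],abs(s['qvel']).max());print(r.finish_job())"
```

```text
tcp [0.6277 0.0663 0.085 ] yaw 164.44 zaxis [ 0.0036 -0.0018 -1.    ] t 8.95 q [-0.08  0.47  1.57 -0.    1.1  -1.38]
[-2.24815092 -0.06393449  7.76396495] 24.867417854256928 0.0011560580483931482
the job is handed in; nothing more can be done
None
```

I handed the job in at 8.95 s with the mirror seated in the post holder, gripped at 25 N and still at yaw 164.4°, computed to centre the red face; no verdict came back, and I didn't check the final angle or seating in a picture.

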